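Find the full refill canister by weight and shelve it in the desk organiser

ROBOT

A 6-joint arm with a two-finger parallel gripper is mounted at the origin on the work surface. World frame = base frame: x ahead of the robot, y to its left, z up, the work surface at z = 0. Lengths are in m, angles in rad, forces in N, time in s.
With the tool pointing down it reaches from about 0.375 to 0.9 m from the base axis. Payload 3.1 kg.
Tool frame: the origin (TCP) lies midway between the tips of the shut fingers; the grasp point (between the pads) lies 19 mm behind it; z points along the fingers, y is the line along which they close (so a half turn about z gives the same grasp; the last joint's range is limited). The gripper opens to 87 mm and grips with 3 to 60 N. Pads are 19 mm wide; open, the fingers measure 117 mm over their backs; the gripper's body (75 mm by 190 mm) begins 51 mm behind the grasp point.
Start: joints at [0.989, 0.527, 1.433, -0, 1.181, -0.178], TCP at [0.246, 0.575, 0.223] pointing down, gripper open.
Joint ranges: [-3.08, 3.08], [-0.75, 2.2], [0.22, 2.44], [-1.43, 4.57], [0, 2.65], [-2.85, 2.85]. Speed limits (rad/s): [2.79, 2.79, 3.14, 3.14, 3.14, 3.14].

INTERFACE

Orientations are given as a unit quaternion [x, y, z, w].
In Python, from rig import get_obs, cams, job gives the robot as it stands.
- The arm moves only by the tool servo_tool, never from a script. Its argument "moves" is text: rows parted by semicolons, each of 5 numbers parted by spaces: the shift along the tool's x, y, z in m, then the turn about the tool's z in degrees, then the finger opening in m, from 0 to 0.087. In form: dx dy dz spin claw; .... A call has 1 to 10 rows; each row is the pose to reach, as a shift and turn from the pose commanded when the call began, along the tool's axes at that moment; what a row does not reach only later rows make up. A row lasts 1/12 s, in which the tool goes at most 41.7 mm and 7.16 degrees, less where a joint would pass 70% of its speed; a pose out of reach is approached as far as the arm can. A call with a gripper value outside its range is refused whole. The fingers move at their own pace and stop on an object; "grip_force" is the grip in N (left out, the last holds). Time passes only in rows, so rows that repeat a pose let the fingers close. It gives the time, the measured TCP pose, the force, the opening and the grip force at its end, in the units of the state.
- get_obs(): the state, without advancing time (a new reading comes with each control period).
- cams.camera(name): name is "scene" or "top" or "wrist"; returns the picture (384x512x3 uint8, blue, green, red); there is no depth.
- cams.camera_model(name): a dict with "fx", "fy", "cx", "cy" (pixels), "dist" ([k1, k2, p1, p2, k3] as OpenCV has them; the pictures are not rectified), "R" (3x3) and "t" (3): a world point X has camera coordinates R X + t. Camera axes: x right, y down, z forward; pixel columns grow to the right and rows downward; lengths in m; the calibration is good to about 2 mm. A picture is of the moment at which its call begins: read the wrist's pose just before it. camera_model takes no time and is no camera call; for the wrist camera it gives the pose at the moment of the call.
- job.hand_in(): hands the job in; it is judged then, once.
The state is a dict: "time": time; "q": joint angles; "joint_velocities": joint speeds; "joint_torque": joint torques, N m; "position": TCP position; "tool_rot": TCP orientation; "ft_force": force on the tool from outside, world axes, zero at the start; "moment": the same for the moment, N m; "grip_width": finger opening in m; "grip_force": force on a finger pad.
Only numpy, scipy, OpenCV 4.12 (cv2) and the standard library are available. Lean on these libraries where they do the work, as an engineer would, in place of code of your own. Each camera call takes 0.05 s, during which the arm holds its last target. There are 200 camera calls.

TASK

Two identical refill canisters hang on the hook stands on the desk; one is full and the other is empty, and only their weight tells which. Lift the full canister up and off its hook and set it down gently, upright and fully home, in the square well of the wooden organiser. The empty canister must hang on its own hook at the end (lifting it to feel its weight is fine); do not tip the canisters over, and leave everything else on the desk where it is.

Things in the scene. Friction and masses are not known exactly. Their poses are not given: they have to be found in the camera images.
- tin_a: canister hanging on the left stand (both look alike): green square tin 60 x 60 mm, 80 mm high with its fixed white lid; origin: centre of its underside, z up. On the lid stands a red hang tab, 12 mm thick (x), 42 mm wide (y), z = 80 to 172 mm. Its hole is 26 mm wide, from z = 80 to 116 mm at the sides, gabled to 124 mm in the middle. Empty it weighs about 0.18 kg, full 0.5 to 0.75 kg.
- tab_a (a point): middle of the solid grip part of tin_a's red tab, above the hole, 160 mm above the tin's underside; axes as the tin's (tab faces look to +x and -x)
- eye_a (a point): point in the hole of tin_a's tab where the axis of the hook arm lies when the tin hangs, 119 mm above the tin's underside
- stand_a: left hook stand, fixed: base plate 90 x 90 x 10 mm (origin: centre of its underside), post 16 mm thick up to z = 200 mm. A round arm 8 mm thick runs from the post along the stand's own -x for 100 mm, axis at z = 200 mm; at its end the tip is turned up, 16 mm higher than the arm's top (to z = 220 mm).
- hook_a (a point): on the axis of stand_a's arm, 55 mm out from the post, where the canister hangs at the start
- tin_b: canister hanging on the right stand (both look alike): green square tin 60 x 60 mm, 80 mm high with its fixed white lid; origin: centre of its underside, z up. On the lid stands a red hang tab, 12 mm thick (x), 42 mm wide (y), z = 80 to 172 mm. Its hole is 26 mm wide, from z = 80 to 116 mm at the sides, gabled to 124 mm in the middle. Empty it weighs about 0.18 kg, full 0.5 to 0.75 kg.
- tab_b (a point): middle of the solid grip part of tin_b's red tab, above the hole, 160 mm above the tin's underside; axes as the tin's (tab faces look to +x and -x)
- eye_b (a point): point in the hole of tin_b's tab where the axis of the hook arm lies when the tin hangs, 119 mm above the tin's underside
- stand_b: right hook stand, fixed: base plate 90 x 90 x 10 mm (origin: centre of its underside), post 16 mm thick up to z = 200 mm. A round arm 8 mm thick runs from the post along the stand's own -x for 100 mm, axis at z = 200 mm; at its end the tip is turned up, 16 mm higher than the arm's top (to z = 220 mm).
- hook_b (a point): on the axis of stand_b's arm, 55 mm out from the post, where the canister hangs at the start
- organiser: wooden desk organiser, fixed, 83 (x) x 171 (y) x 48 mm high, origin: centre of its underside. In its middle is an empty square well 67 x 67 mm (sides along x and y), 40 mm deep, its floor 8 mm above the desk; the compartments on either side (+y: yellow note block, up to 44 mm; -y: three markers) are full.
- well (a point): centre of the floor of the organiser's square well, axes as the organiser's
- mug: white mug, 82 mm across, 95 mm tall; bystander; origin: centre of its underside
- penpot: dark steel pen pot, 76 mm across, 100 mm tall; bystander; origin: centre of its underside
- stapler: blue and black stapler, 150 x 36 x 58 mm, lying along its own x; bystander; origin: centre of its underside
- tapedisp: grey tape dispenser, 160 x 60 x 93 mm; bystander; origin: centre of its underside
- bobblehead: figurine with a blue cap, 64 mm across, 110 mm tall; bystander; origin: centre of its underside
- hole_punch: grey hole punch, 120 x 75 x 55 mm; bystander; origin: centre of its underside

How it is judged:
On the way:
1. a canister is held in the fingers, clear of its hook and of the desk (((distance between eye_a and hook_a above 0.08 m and height (world z) of tin_a above 0.07 m and contact force between tin_a and the fingers above 1 N) or (distance between eye_b and hook_b above 0.08 m and height (world z) of tin_b above 0.07 m and contact force between tin_b and the fingers above 1 N))), for 0.2 s.
At the end, for the whole second after the job is handed in: The full canister stands upright (within 0.06 rad) on the floor of the organiser's well (within 4 mm of the floor and 7 mm of its centre, its full weight of over 3.5 N on the organiser), released and at rest; the empty one hangs still on the arm of its own stand (((horizontal distance between tin_a and well below 0.007 m and z of tin_a in the frame of well below 0.004 m and angle between tin_a's own z axis and vertical below 0.06 rad and contact force between tin_a and organiser above 3.5 N and linear speed of tin_a below 0.03 m/s and contact force between tin_b and stand_b above 0.8 N and height (world z) of tin_b above 0.06 m and angle between tin_b's own z axis and vertical below 0.3 rad and x of eye_b in the frame of stand_b above -0.1 m and linear speed of tin_b below 0.06 m/s) or (horizontal distance between tin_b and well below 0.007 m and z of tin_b in the frame of well below 0.004 m and angle between tin_b's own z axis and vertical below 0.06 rad and contact force between tin_b and organiser above 3.5 N and linear speed of tin_b below 0.03 m/s and contact force between tin_a and stand_a above 0.8 N and height (world z) of tin_a above 0.06 m and angle between tin_a's own z axis and vertical below 0.3 rad and x of eye_a in the frame of stand_a above -0.1 m and linear speed of tin_a below 0.06 m/s))); the robot touches nothing.
It fails at once if a canister is slammed down on or pressed into the organiser (over 80 N) (contact force between any of tin_a, tin_b and organiser above 80 N).
It fails at once if a canister is tipped over (more than 0.8 rad) (angle between any of tin_a, tin_b's own z axis and vertical above 0.8 rad).
It fails at once if a bystander is moved by more than 40 mm (distance of any of mug, penpot, stapler, tapedisp, bobblehead, hole_punch from where it was at the start of the episode above 0.04 m).
It also fails if it takes over 61 s, if anything falls off the work surface, if the arm or the gripper's body presses on something with over 40 N, if the wrist force passes 120 N, or if a joint passes its speed limit or range.

## Working session

There is one attempt and no reset: what is moved stays moved. The work goes in short steps, Python scripts to look and compute and a tool call to move; the robot and the scene stay as the last step left them, time stands still between calls to the robot, and variables do not carry over. Pictures are saved under pics/ and viewed, at most 13 in all, crops included, and the job is handed in when it is done.

Besides the shell and the picture viewer there is one more tool, called after ">>>" as name(argument=value, ...) on one line, values as JSON. servo_tool: Moves the arm, as the interface text tells. Its arguments: {"type":"object","properties":{"moves":{"type":"string"},"grip_force":{"type":"number"}},"required":["moves"]}

```bash
mkdir -p pics; ls; python3 - <<'E'
from rig import get_obs,cams
import cv2,numpy as np
o=get_obs();print(o)
a=cams.camera("scene");b=cams.camera("top")
cv2.imwrite("pics/s.png",a);cv2.imwrite("pics/t.png",b)
cv2.imwrite("pics/st0.png",cv2.resize(np.vstack([a,b]),(800,600)) if 0 else np.hstack([cv2.resize(a,(400,300)),cv2.resize(b,(400,300))]))
for n in("scene","top"):print(cams.camera_model(n))
E
```

```text
pics
{'time': 0.0, 'q': array([ 9.88507287e-01,  5.28473841e-01,  1.43389620e+00,  2.74256142e-06,
        1.18134401e+00, -1.78537303e-01]), 'joint_velocities': array([ 0.00021706, -0.0018735 ,  0.00115921,  0.00154746,  0.00119539,
        0.00053859]), 'joint_torque': array([-1.65783540e-04, -4.40053332e+01, -1.76590651e+01,  6.33148570e-02,
        5.84352377e-02, -1.62043771e-04]), 'position': array([0.24513855, 0.57414186, 0.22156883]), 'tool_rot': array([ 2.00507855e-01,  9.79691520e-01, -9.84400277e-04, -3.95019356e-04]), 'ft_force': array([-0.44104975,  0.15228039, -0.18379285]), 'moment': array([-0.0208394 , -0.00146368,  0.03425327]), 'grip_force': 0.0, 'grip_width': 0.08723683434666306}
{'fx': 423.72767702027227, 'fy': 423.72767702027227, 'cx': 257.1791670468604, 'cy': 195.1963280395777, 'dist': array([-0.15793551,  0.        ,  0.        ,  0.        ,  0.        ]), 'R': array([[-0.22996023,  0.97315474,  0.00938881],
       [ 0.74550531,  0.1823507 , -0.64106947],
       [-0.62557184, -0.14042108, -0.76742543]]), 't': array([ 0.12517594, -0.3217    ,  1.78738529])}
{'fx': 440.1194091001806, 'fy': 440.1194091001806, 'cx': 248.59898476981652, 'cy': 192.36225435004837, 'dist': array([-0.14034293,  0.        ,  0.        ,  0.        ,  0.        ]), 'R': array([[ 0.01500088, -0.99988626, -0.00156005],
       [-0.98995531, -0.01463249, -0.1406214 ],
       [ 0.14058258,  0.00365383, -0.99006221]]), 't': array([-0.01927846,  0.56551801,  1.76783751])}
```

View pics/s.png

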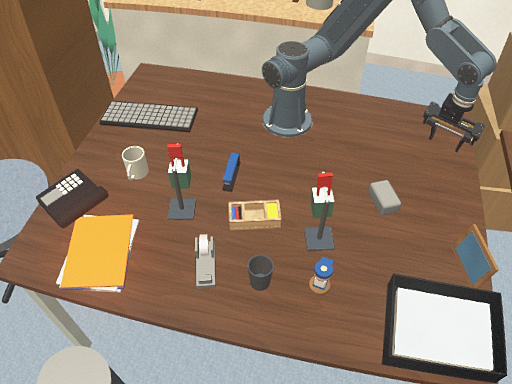

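View pics/t.png

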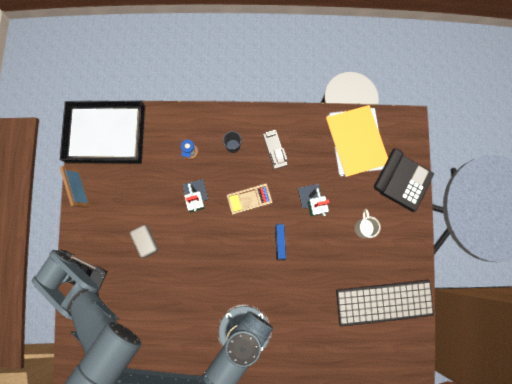

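Scene and top view: the stands' red tabs are at top (194,199) for a and (319,205) for b. The organiser is at top (250,198), with the stapler at (281,242) between it and the robot. The mug is at (367,228).

```bash
cat > h.py <<'E'
import numpy as np,cv2
from rig import get_obs,cams
from scipy.spatial.transform import Rotation as Ro
def ray(m,uv):
    K=np.array([[m['fx'],0,m['cx']],[0,m['fy'],m['cy']],[0,0,1]])
    p=cv2.undistortPoints(np.array(uv,float).reshape(-1,1,2),K,m['dist']).reshape(-1,2)
    d=np.c_[p,np.ones(len(p))]@m['R']; return -m['R'].T@m['t'],d
def onz(m,uv,z):
    c,d=ray(m,uv); return c+d*((z-c[2])/d[:,2])[:,None]
def tri(rs):
    A=0;b=0
    for c,d in rs:
        d=d/np.linalg.norm(d);P=np.eye(3)-np.outer(d,d);A=A+P;b=b+P@c
    return np.linalg.solve(A,b)
def proj(m,X):
    K=np.array([[m['fx'],0,m['cx']],[0,m['fy'],m['cy']],[0,0,1]])
    return cv2.projectPoints(np.array(X,float).reshape(-1,1,3),cv2.Rodrigues(m['R'])[0],m['t'],K,m['dist'])[0].reshape(-1,2)
def blobs(mask,amin):
    n,l,s,c=cv2.connectedComponentsWithStats(mask.astype(np.uint8))
    return [(c[i],s[i],l==i) for i in range(1,n) if s[i,4]>=amin]
def red(im):
    h=cv2.cvtColor(im,cv2.COLOR_BGR2HSV);return ((h[...,0]<8)|(h[...,0]>172))&(h[...,1]>150)&(h[...,2]>90)
E
python3 - <<'E'
from h import *
ms={n:cams.camera_model(n) for n in("scene","top")}
im={"scene":cv2.imread("pics/s.png"),"top":cv2.imread("pics/t.png")}
R={}
for n in im:
    R[n]=[(c,s) for c,s,_ in blobs(red(im[n]),8)]
    for c,s in R[n]: print(n,c.round(1),s, onz(ms[n],[c],.24).round(3)[0])
t=im["top"];h=cv2.cvtColor(t,cv2.COLOR_BGR2HSV)
# dark plates
g=(h[...,2]<85)&(h[...,1]<110)
for c,s,m in blobs(g,60):
    if 170<c[0]<340 and 170<c[1]<225: print("dark",c,s,onz(ms["top"],[c],.01))
# tan organiser
w=(h[...,0]>10)&(h[...,0]<28)&(h[...,2]>140)
for c,s,m in blobs(w,60):
    if 220<c[0]<280 and 170<c[1]<225:
        q=cv2.minAreaRect(np.argwhere(m)[:,::-1].astype(np.float32)); print("org",q)
        print(onz(ms["top"],cv2.boxPoints(q),.048).round(3))
a=cv2.resize(t[170:230,170:340],(800,282),interpolation=cv2.INTER_CUBIC)
b=cv2.resize(im["scene"][135:255,155:345],(500,316),interpolation=cv2.INTER_CUBIC)
cv2.imwrite("pics/c1.png",np.vstack([a,np.pad(b,((0,0),(0,300),(0,0)))]))
E
```

```text
scene [175.  152.5] [167 144  17  23 238] [ 0.525 -0.27   0.24 ]
scene [324.4 181.1] [317 172  16  24 241] [0.534 0.198 0.24 ]
scene [236.3 212.7] [235 206   4  14  41] [ 0.708 -0.023  0.24 ]
top [262.7 194.8] [260 188   6  14  32] [ 0.529 -0.063  0.24 ]
top [191.7 198.2] [187 196  11   6  32] [0.513 0.196 0.24 ]
top [323.7 202.4] [315 199  15   7  37] [ 0.504 -0.286  0.24 ]
org ((249.02548217773438, 198.28662109375), (22.23470687866211, 43.45361328125), 73.61045837402344)
[[ 0.557  0.085  0.048]
 [ 0.611 -0.085  0.048]
 [ 0.523 -0.111  0.048]
 [ 0.47   0.058  0.048]]
```

View pics/c1.png

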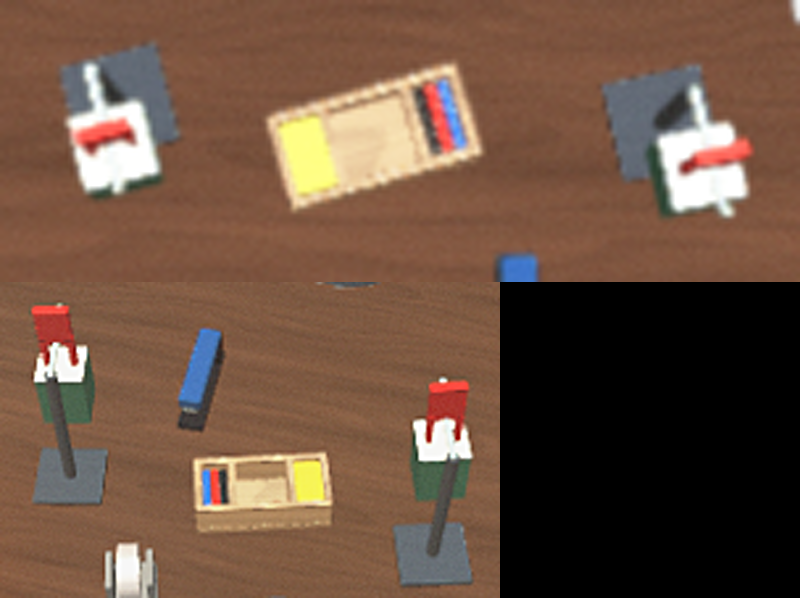

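The crop shows both hook arms pointing towards the robot, with a yaw of about +15°. The organiser is yawed about 17°. Tabs are near (0.515, 0.198) and (0.507, −0.284). I'll move above tin_a and look with the wrist camera.

>>> servo_tool(moves="-0.376 -0.257 -0.178 52 0.045;-0.376 -0.257 -0.178 52 0.045;-0.376 -0.257 -0.178 52 0.045;-0.376 -0.257 -0.178 52 0.045;-0.376 -0.257 -0.178 52 0.045;-0.376 -0.257 -0.178 52 0.045;-0.376 -0.257 -0.178 52 0.045;-0.376 -0.257 -0.178 52 0.045;-0.376 -0.257 -0.178 52 0.045;-0.376 -0.257 -0.178 52 0.045")

```text
time: 0.93
position: [0.4544, 0.2456, 0.3747]
tool_rot: [0.61, 0.793, -0.0, -0.0]
ft_force: [1.2, 0.1, 0.1]
grip_width: 0.0452
grip_force: 0.0
```

>>> servo_tool(moves="0 0 0 0 0.045;0 0 0 0 0.045;0 0 0 0 0.045;0 0 0 0 0.045;0 0 0 0 0.045;0 0 0 0 0.045")

```text
time: 1.43
position: [0.453, 0.2485, 0.3736]
tool_rot: [0.609, 0.793, -0.001, -0.001]
ft_force: [-1.4, -0.4, -0.4]
grip_width: 0.0449
grip_force: 0.0
```

```bash
cat >> h.py <<'E'
def go(x,y,z,yaw):
    """shift to world TCP, tool y axis at yaw (deg)"""
    o=get_obs();M=Ro.from_quat(o['tool_rot']).as_matrix()
    d=M.T@(np.array([x,y,z])-o['position']);c=np.degrees(np.arctan2(M[1,1],M[0,1]))
    s=(c-yaw+90)%180-90
    print("pos",o['position'].round(4),"yaw",c.round(2),"->",d.round(4),"spin",s.round(1))
E
python3 - <<'E'
from h import *
m=cams.camera_model("wrist");im=cams.camera("wrist");cv2.imwrite("pics/w1.png",im)
print(m, -m['R'].T@m['t'])
for c,s,_ in blobs(red(im),30): print(c,s,onz(m,[c],.253))
go(.515,.198,.4,15)
E
```

```text
{'fx': 306.4635178057731, 'fy': 306.4635178057731, 'cx': 255.93144781833894, 'cy': 194.31661276921218, 'dist': array([-0.02378978,  0.        ,  0.        ,  0.        ,  0.        ]), 'R': array([[ 0.96624387,  0.25762343, -0.00171778],
       [ 0.24793595, -0.92805686,  0.27791767],
       [ 0.07000391, -0.26896215, -0.96060336]]), 't': array([-0.50064461,  0.04339858,  0.5706136 ])} [0.43303954 0.32272759 0.53521211]
pos [0.4532 0.2484 0.3737] yaw 14.99 -> [-0.0647  0.0466 -0.0263] spin -0.0
```

View pics/w1.png

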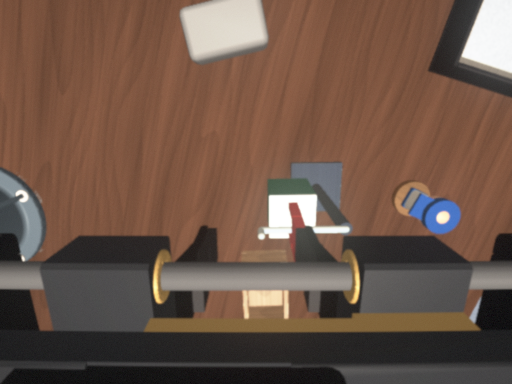

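Wrist view: hook arm a runs from its tip at (262,233) to the post at (347,229), tab edge is at (297,220), and the lid spans (270–315, 195–235).

```bash
python3 - <<'E'
from h import *
m=cams.camera_model("wrist");im=cv2.imread("pics/w1.png")
P=onz(m,[[262,233],[347,229]],.2);print(P);d=P[1]-P[0];print(np.degrees(np.arctan2(d[1],d[0])),np.hypot(*d[:2]))
print("plate",onz(m,[[291,163],[341,163]],.01))
print("tcp col",proj(m,[[.4532,.2484,z] for z in(.253,.16)]))
c=cv2.resize(im[150:250,240:370],(780,600),interpolation=cv2.INTER_CUBIC);cv2.imwrite("pics/w1c.png",c)
E
```

```text
[[0.4769218  0.18457459 0.2       ]
 [0.57253706 0.21528444 0.2       ]]
17.806055567040037 0.1004259528123711
plate [[0.51582899 0.24585942 0.01      ]
 [0.59975928 0.26832958 0.01      ]]
tcp col [[256.57568627 189.47156446]
 [256.52611584 169.86578651]]
```

View pics/w1c.png

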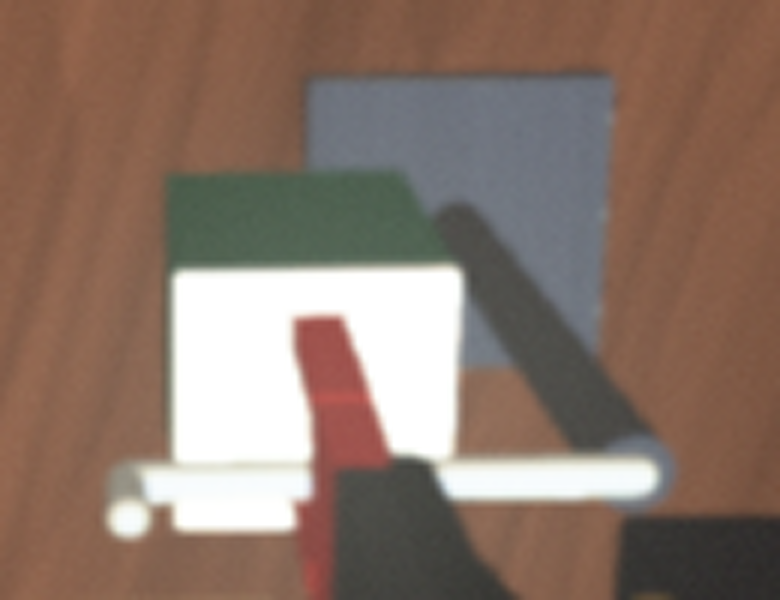

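```bash
python3 - <<'E'
from h import *
m=cams.camera_model("wrist")
f=lambda a:[[240+x/6,150+y/6] for x,y in a]
for n,a,z in(("arm",[(145,484),(640,476)],.2),("tiptop",[(129,518)],.22),("lidback",[(172,269),(463,265)],.161),("plate",[(310,76),(612,74)],.01),("tabbase",[(293,319),(344,316)],.161)):
    P=onz(m,f(a),z);d=P[-1]-P[0];print(n,P.round(4).tolist(),np.degrees(np.arctan2(d[1],d[0])).round(2),np.linalg.norm(d).round(4))
P=onz(m,f([(172,269),(463,265)]),.161);c=P.mean(0);y=np.radians(15.5);print("tin a from lid",c+.03*np.array([np.sin(y),-np.cos(y),0]))
P=onz(m,f([(293,319),(344,316)]),.161).mean(0);print("from tab",P+.021*np.array([np.sin(y),-np.cos(y),0]))
E
```

```text
arm [[0.4786, 0.1881, 0.2], [0.5723, 0.2148, 0.2]] 15.89 0.0974
tiptop [[0.4748, 0.1888, 0.22]] 0.0 0.0
lidback [[0.4764, 0.2213, 0.161], [0.5358, 0.2381, 0.161]] 15.76 0.0617
plate [[0.5168, 0.2467, 0.01], [0.6011, 0.2699, 0.01]] 15.37 0.0874
tabbase [[0.5044, 0.2173, 0.161], [0.5147, 0.2207, 0.161]] 18.47 0.0109
tin a from lid [0.51412366 0.20081983 0.161     ]
from tab [0.51517491 0.19878405 0.161     ]
```

```bash
python3 -c "
from h import *
go(.5145,.1995,.226,15.7)"
```

```text
pos [0.4532 0.2484 0.3737] yaw 14.99 -> [-0.0631  0.0467  0.1477] spin -0.7
```

>>> servo_tool(moves="-0.063 0.047 0 -0.7 0.045;-0.063 0.047 0 -0.7 0.045;-0.063 0.047 0 -0.7 0.045;-0.063 0.047 0.04 -0.7 0.045;-0.063 0.047 0.08 -0.7 0.045;-0.063 0.047 0.11 -0.7 0.045;-0.063 0.047 0.13 -0.7 0.045;-0.063 0.047 0.148 -0.7 0.045;-0.063 0.047 0.148 -0.7 0.045;-0.063 0.047 0.148 -0.7 0.045", grip_force=30)

```text
time: 2.32
position: [0.5148, 0.1991, 0.2255]
tool_rot: [0.605, 0.797, -0.001, -0.001]
ft_force: [0.3, -0.4, 1.2]
grip_width: 0.045
grip_force: 0.0
```

>>> servo_tool(moves="0 0 0 0 0.0;0 0 0 0 0.0;0 0 0 0 0.0;0 0 0 0 0.0;0 0 0 0 0.0;0 0 0 0 0.0")

```text
time: 2.82
position: [0.5158, 0.1987, 0.2267]
tool_rot: [0.605, 0.796, 0.0, 0.0]
ft_force: [-0.5, 0.2, 0.4]
grip_width: 0.0126
grip_force: 0.4
```

>>> servo_tool(moves="0 0 0 0 0.0;0 0 0 0 0.0;0 0 -0.006 0 0;0 0 -0.012 0 0;0 0 -0.018 0 0;0 0 -0.024 0 0;0 0 -0.026 0 0;0 0 -0.026 0 0;0 0 -0.026 0 0;0 0 -0.026 0 0")

```text
time: 3.65
position: [0.5155, 0.1986, 0.252]
tool_rot: [0.605, 0.796, -0.0, -0.0]
ft_force: [-0.1, -0.2, -0.3]
grip_width: 0.0117
grip_force: 30.0
```

>>> servo_tool(moves="0 0 0 0 0.0;0 0 0 0 0.0;0 0 0 0 0")

```text
time: 3.9
position: [0.5156, 0.1986, 0.252]
tool_rot: [0.605, 0.796, -0.0, -0.0]
ft_force: [0.2, 0.2, -1.3]
grip_width: 0.0119
grip_force: 30.0
```

```bash
python3 - <<'E'
from h import *
L=[]
for i in range(5):
    im=cams.camera("wrist");L.append(get_obs()['ft_force'][2])
print(L,get_obs()['joint_torque']);cv2.imwrite("pics/w2.png",im)
cv2.imwrite("pics/w2s.png",cams.camera("scene"))
E
```

```text
[np.float64(-0.930111032294493), np.float64(-2.1039311355382475), np.float64(-2.396608208707233), np.float64(-1.7951292092553266), np.float64(-2.1072082564587404)] [-4.45855142e-05 -3.85313380e+01 -1.80242175e+01  7.03377463e-02
  4.82767588e-02 -1.82239028e-04]
```

View pics/w2.png

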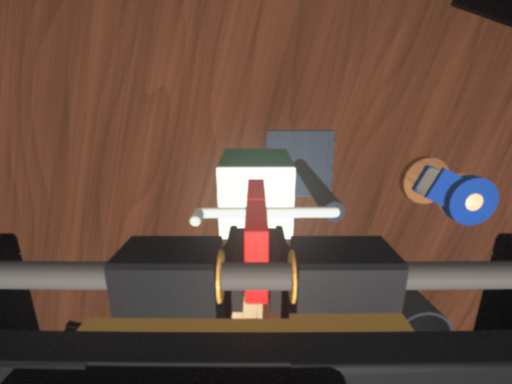

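Wrist view: tin_a is held and lifted, its tab at (256,230) between the fingers. It weighs about 1.9 N, so it is the empty one. I'll lower it back onto its hook, release it and move to b.

>>> servo_tool(moves="0 0 0.006 0 0;0 0 0.012 0 0;0 0 0.018 0 0;0 0 0.023 0 0;0 0 0.026 0 0;0 0 0.026 0 0;0 0 0.026 0 0;0 0 0.026 0 0.02;0 0 0.026 0 0.045;0 0 0.026 0 0.045")

```text
time: 5.03
position: [0.5161, 0.1986, 0.2261]
tool_rot: [0.605, 0.796, 0.0, 0.0]
ft_force: [-0.4, -0.1, -1.1]
grip_width: 0.0242
grip_force: 0.0
```

>>> servo_tool(moves="0 0 0 0 0.045;0 0 0 0 0.045;0 0 -0.02 0 0.045;0 0 -0.05 0 0.045;0 0 -0.09 0 0.045;0 0 -0.13 0 0.045;0 0 -0.15 0 0.045;0 0 -0.15 0 0.045;0 0 -0.15 0 0.045")

```text
time: 5.78
position: [0.5162, 0.1987, 0.3775]
tool_rot: [0.605, 0.796, 0.001, 0.001]
ft_force: [0.2, -0.1, -0.3]
grip_width: 0.045
grip_force: 0.0
```

```bash
python3 -c "
from h import *
cv2.imwrite('pics/w3.png',cams.camera('wrist'))
go(.452,-.232,.374,15)"
```

```text
pos [0.5152 0.1985 0.3756] yaw 15.56 -> [-0.3978 -0.1764  0.0018] spin 0.6
```

>>> servo_tool(moves="-0.4 -0.175 0 0 0.045;-0.4 -0.175 0 0 0.045;-0.4 -0.175 0 0 0.045;-0.4 -0.175 0 0 0.045;-0.4 -0.175 0 0 0.045;-0.4 -0.175 0 0 0.045;-0.4 -0.175 0 0 0.045;-0.4 -0.175 0 0 0.045;-0.4 -0.175 0 0 0.045;-0.4 -0.175 0 0 0.045")

```text
time: 6.67
position: [0.4555, -0.2151, 0.3738]
tool_rot: [0.605, 0.796, 0.0, -0.002]
ft_force: [0.5, -0.2, -0.3]
grip_width: 0.0451
grip_force: 0.0
```

>>> servo_tool(moves="0 0 0 0 0.045;0 0 0 0 0.045;0 0 0 0 0.045;0 0 0 0 0.045;0 0 0 0 0.045;0 0 0 0 0.045")

```text
time: 7.17
position: [0.4574, -0.2124, 0.3761]
tool_rot: [0.604, 0.797, 0.0, -0.0]
ft_force: [0.3, -0.8, -0.3]
grip_width: 0.0451
grip_force: 0.0
```

```bash
python3 -c "
from h import *
m=cams.camera_model('wrist');np.save('w4.npy',m,allow_pickle=True)
im=cams.camera('wrist');cv2.imwrite('pics/w4.png',im)
cv2.imwrite('pics/w4c.png',cv2.resize(im[40:250,150:430],(800,600),interpolation=cv2.INTER_CUBIC))
go(.507,-.284,.374,15)"
```

```text
pos [ 0.4575 -0.2125  0.3763] yaw 15.69 -> [-0.0822  0.0284  0.0023] spin 0.7
```

View pics/w4c.png

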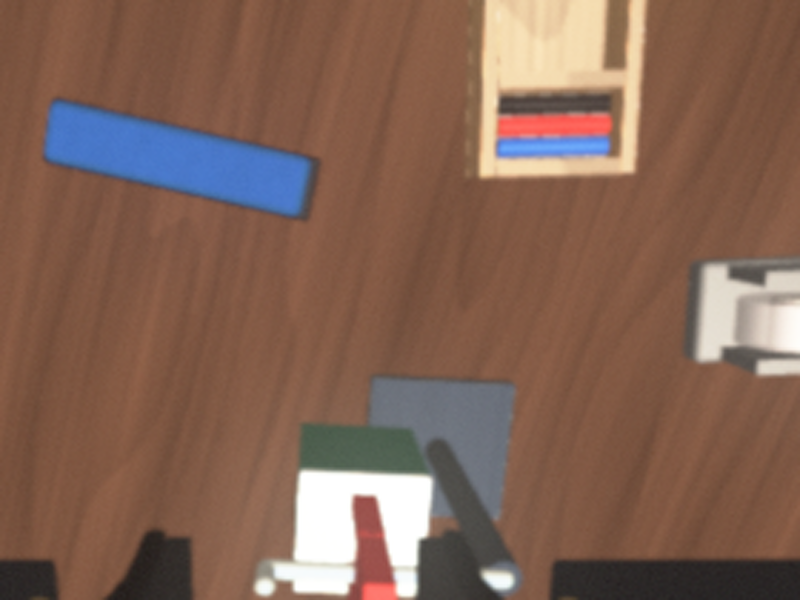

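Crop: tin_b's lid back edge runs (302,470)–(433,474), its tab base is at (366,496), and the post top is at (500,577). The organiser's front corners are at (480,178) and (634,173).

```bash
python3 - <<'E'
from h import *
m=np.load('w4.npy',allow_pickle=True).item()
k=280/800
f=lambda a:[[150+x*k,40+y*k] for x,y in a]
R={}
for n,a,z in(("arm",[(285,571),(500,577)],.2),("lidback",[(301,470),(433,474)],.161),("plate",[(373,378),(514,383)],.01),("tabbase",[(354,496),(378,496)],.161),("org",[(480,178),(634,173)],.048)):
    P=onz(m,f(a),z);d=P[-1]-P[0];R[n]=P.mean(0);print(n,P.round(4).tolist(),np.degrees(np.arctan2(d[1],d[0])).round(2),np.linalg.norm(d).round(4))
y=np.radians(14);v=np.array([np.sin(y),-np.cos(y),0])
print("lid",R['lidback']+.03*v,"tab",R['tabbase']+.021*v)
y=np.radians(17.5);v=np.array([-np.sin(y),np.cos(y),0]);print("org",R['org']+.0855*v)
go(*(R['lidback']+.03*v)[:2],.226,14)
E
```

```text
arm [[0.4707, -0.2893, 0.2], [0.5586, -0.2676, 0.2]] 13.86 0.0906
lidback [[0.4685, -0.2568, 0.161], [0.5266, -0.2425, 0.161]] 13.81 0.0598
plate [[0.508, -0.235, 0.01], [0.5927, -0.2145, 0.01]] 13.6 0.0871
tabbase [[0.4952, -0.2623, 0.161], [0.5057, -0.2593, 0.161]] 15.63 0.011
org [[0.5264, -0.1076, 0.048], [0.6054, -0.0824, 0.048]] 17.66 0.0829
lid [ 0.50481944 -0.27874991  0.161     ] tab [ 0.50550481 -0.28117385  0.161     ]
org [ 0.54022489 -0.01344997  0.048     ]
pos [ 0.4575 -0.2125  0.3763] yaw 15.69 -> [-0.0166  0.0276  0.1503] spin 1.7
```

>>> servo_tool(moves="-0.078 0.0275 0 1.9 0.045;-0.078 0.0275 0 1.9 0.045;-0.078 0.0275 0 1.9 0.045;-0.078 0.0275 0.04 1.9 0.045;-0.078 0.0275 0.08 1.9 0.045;-0.078 0.0275 0.11 1.9 0.045;-0.078 0.0275 0.13 1.9 0.045;-0.078 0.0275 0.15 1.9 0.045;-0.078 0.0275 0.15 1.9 0.045;-0.078 0.0275 0.15 1.9 0.045", grip_force=40)

```text
time: 8.05
position: [0.5045, -0.2807, 0.2256]
tool_rot: [0.618, 0.787, 0.0, -0.001]
ft_force: [0.9, 0.0, 0.9]
grip_width: 0.0449
grip_force: 0.0
```

>>> servo_tool(moves="0 0 0 0 0.0;0 0 0 0 0.0;0 0 0 0 0.0;0 0 0 0 0.0;0 0 0 0 0.0;0 0 0 0 0.0;0 0 0 0 0.0;0 0 0 0 0.0;0 0 0 0 0.0")

```text
time: 8.8
position: [0.5047, -0.2818, 0.2267]
tool_rot: [0.618, 0.786, -0.0, 0.0]
ft_force: [-1.6, 0.2, 3.5]
grip_width: 0.0118
grip_force: 40.0
```

>>> servo_tool(moves="0 0 -0.005 0 0;0 0 -0.01 0 0;0 0 -0.015 0 0;0 0 -0.02 0 0;0 0 -0.024 0 0;0 0 -0.026 0 0;0 0 -0.026 0 0;0 0 -0.026 0 0;0 0 -0.026 0 0;0 0 -0.026 0 0")

```text
time: 9.63
position: [0.5044, -0.2815, 0.2519]
tool_rot: [0.618, 0.786, 0.0, -0.0]
ft_force: [0.5, -0.8, -6.3]
grip_width: 0.0118
grip_force: 40.0
```

```bash
python3 - <<'E'
from h import *
L=[]
for i in range(5):
    im=cams.camera("wrist");L.append(get_obs()['ft_force'][2])
print(np.round(L,1));cv2.imwrite("pics/w5.png",im)
go(.505,-.28,.252,13.8)
m=cams.camera_model("wrist");np.save('w5.npy',m,allow_pickle=True)
E
```

```text
[-6.8 -5.2 -6.3 -6.8 -6.6]
pos [ 0.5046 -0.2816  0.2521] yaw 13.66 -> [0.0015 0.0008 0.0001] spin -0.1
```

View pics/w5.png

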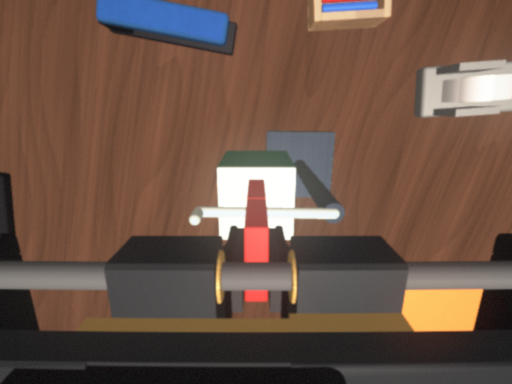

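tin_b weighs about 6.5 N, so it is the full one. The picture shows it level in the fingers, with its hook arm from (195,215) to (337,212). I'll slide it off along the tool's −y.

>>> servo_tool(moves="0 -0.01 0 0 0;0 -0.025 0 0 0;0 -0.04 0 0 0;0 -0.055 0 0 0;0 -0.07 0 0 0;0 -0.085 0 0 0;0 -0.1 0 0 0;0 -0.11 0 0 0;0 -0.115 0 0 0;0 -0.115 0 0 0")

```text
time: 10.72
position: [0.3917, -0.3092, 0.2524]
tool_rot: [0.619, 0.786, -0.0, -0.0]
ft_force: [1.2, 0.6, -5.9]
grip_width: 0.0118
grip_force: 40.0
```

>>> servo_tool(moves="0 0 -0.01 0 0;0 0 -0.025 0 0;0 0 -0.04 0 0;0.01 0 -0.05 0 0;0.035 0 -0.05 0 0;0.06 0 -0.05 0 0;0.09 0 -0.05 0 0;0.12 0 -0.05 0 0;0.135 0 -0.05 0 0;0.14 0 -0.05 0 0")

```text
time: 11.55
position: [0.358, -0.1686, 0.3019]
tool_rot: [0.617, 0.787, 0.001, -0.002]
ft_force: [-0.2, -1.2, -5.9]
grip_width: 0.0114
grip_force: 40.0
```

```bash
python3 - <<'E'
from h import *
print(get_obs()['ft_force'])
go(.5402,-.0135,.302,17.6)
E
```

```text
[-0.20839237 -1.198697   -5.93580455]
pos [ 0.358  -0.1686  0.3019] yaw 13.81 -> [1.071e-01 2.139e-01 1.000e-04] spin -3.8
```

>>> servo_tool(moves="0.003 0.02 0 -0.4 0;0.007 0.045 0 -0.8 0;0.01 0.075 0 -1.2 0;0.015 0.105 0 -1.8 0;0.018 0.135 0 -2.4 0;0.022 0.165 0 -3 0;0.025 0.19 0 -3.5 0;0.028 0.205 0 -3.8 0;0.03 0.214 0 -3.8 0;0.03 0.214 0 -3.8 0")

```text
time: 12.38
position: [0.563, -0.0926, 0.3018]
tool_rot: [0.591, 0.807, 0.001, 0.001]
ft_force: [-0.2, -0.5, -5.4]
grip_width: 0.0119
grip_force: 40.0
```

>>> servo_tool(moves="0 0 0 0 0;0 0 0 0 0;0 0 0 0 0;0 0 0 0 0;0 0 0 0 0")

```text
time: 12.8
position: [0.5602, -0.0936, 0.3025]
tool_rot: [0.592, 0.806, -0.0, 0.0]
ft_force: [-0.1, -0.5, -6.3]
grip_width: 0.0114
grip_force: 40.0
```

```bash
python3 - <<'E'
from h import *
m=cams.camera_model('wrist');np.save('w6.npy',m,allow_pickle=True)
im=cams.camera('wrist');cv2.imwrite('pics/w6.png',im)
cv2.imwrite('pics/w6c.png',cv2.resize(im[0:240,140:400],(650,600),interpolation=cv2.INTER_CUBIC))
go(.5402,-.0135,.302,17.6)
E
```

```text
pos [ 0.5603 -0.0935  0.3025] yaw 17.42 -> [0.0823 0.0048 0.0005] spin -0.2
```

View pics/w6c.png

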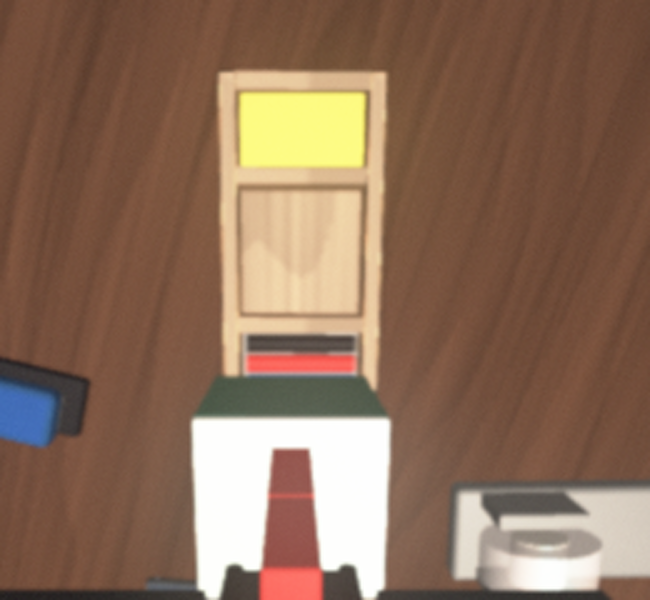

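Crop: the well rim corners are about (237,185), (364,185), (362,317) and (237,317). The held tin's lid back edge runs (192,418)–(390,418), parallel to the rim.

```bash
python3 - <<'E'
from h import *
m=np.load('w6.npy',allow_pickle=True).item()
f=lambda a:[[140+x/2.5,y/2.5] for x,y in a]
W=onz(m,f([(237,185),(364,185),(362,317),(237,317)]),.048);print(W.round(4),W.mean(0))
print([np.linalg.norm(W[i]-W[i-1]).round(4) for i in range(4)])
ang=lambda P:np.degrees(np.arctan2(*(P[1]-P[0])[1::-1])).round(2)
O=onz(m,f([(218,73),(386,73)]),.048);print("outer",O.round(4),ang(O),np.linalg.norm(O[1]-O[0]),ang(W[:2]))
y=np.radians(17.6);v=np.array([np.sin(y),-np.cos(y),0]);print("c from outer",O.mean(0)+.0855*v)
L=onz(m,f([(192,418),(390,418)]),.2375);print("lid",L.round(4),ang(L),np.linalg.norm(L[1]-L[0]));print("tin",L.mean(0)+.03*v)
T=onz(m,f([(273,450),(310,450)]),.2375);print("tabbase->tin",T.mean(0)+.021*v)
E
```

```text
[[ 0.4994  0.0089  0.048 ]
 [ 0.5612  0.0282  0.048 ]
 [ 0.5814 -0.0346  0.048 ]
 [ 0.5179 -0.0544  0.048 ]] [ 0.53999106 -0.01297299  0.048     ]
[np.float64(0.066), np.float64(0.0647), np.float64(0.066), np.float64(0.0665)]
outer [[0.4759 0.056  0.048 ]
 [0.5548 0.0807 0.048 ]] 17.36 0.08269047381298976 17.36
c from outer [ 0.54117305 -0.01312627  0.048     ]
lid [[ 0.522  -0.0714  0.2375]
 [ 0.5787 -0.0537  0.2375]] 17.35 0.05947830380035811
tin [ 0.559413  -0.0911729  0.2375   ]
tabbase->tin [ 0.55978617 -0.09197828  0.2375    ]
```

>>> servo_tool(moves="0.015 0.001 0 0 0;0.035 0.0025 0 0 0;0.055 0.004 0 0 0;0.07 0.005 0 0 0;0.081 0.0053 0 0 0;0.081 0.0053 0 0 0;0.081 0.0053 0.02 0 0;0.081 0.0053 0.045 0 0;0.081 0.0053 0.065 0 0;0.081 0.0053 0.08 0 0")

```text
time: 13.68
position: [0.541, -0.0149, 0.2207]
tool_rot: [0.592, 0.806, -0.001, -0.0]
ft_force: [0.1, 0.0, -5.4]
grip_width: 0.0117
grip_force: 40.0
```

>>> servo_tool(moves="0 0 0.006 0 0;0 0 0.01 0 0;0 0 0.01 0 0;0 0 0.01 0 0;0 0 0.01 0 0;0 0 0.01 0 0")

```text
time: 14.18
position: [0.5423, -0.0145, 0.2133]
tool_rot: [0.592, 0.806, 0.0, 0.001]
ft_force: [0.1, 0.4, -6.5]
grip_width: 0.0118
grip_force: 40.0
```

```bash
python3 - <<'E'
from h import *
m=cams.camera_model('wrist');np.save('w7.npy',m,allow_pickle=True)
im=cams.camera('wrist');cv2.imwrite('pics/w7.png',im)
cv2.imwrite('pics/w7c.png',cv2.resize(im[60:240,150:370],(733,600),interpolation=cv2.INTER_CUBIC))
go(.5405,-.0131,.21,17.4)
E
```

```text
pos [ 0.5421 -0.0144  0.2132] yaw 17.47 -> [ 0.0017 -0.0011  0.0032] spin 0.1
```

View pics/w7c.png

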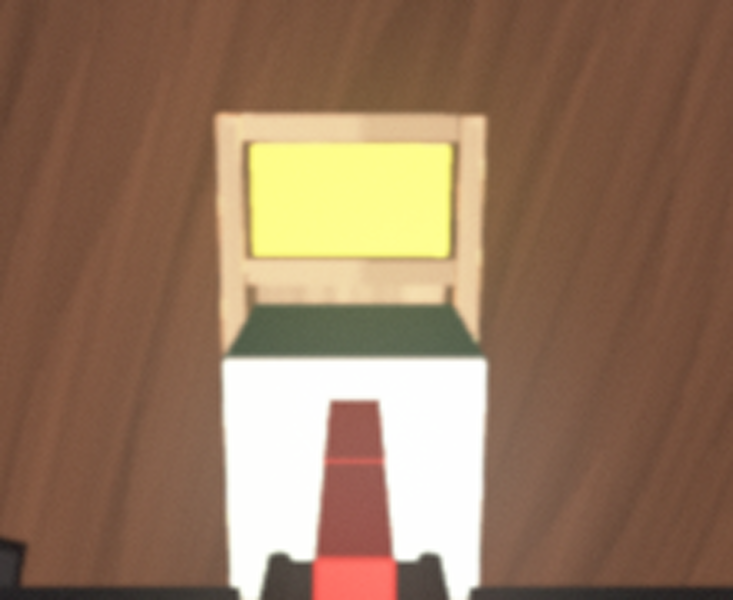

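Crop: organiser outer corners are at (215,115) and (487,116), and the well's back rim is at row 284 spanning 246–455. The tin's bottom edge runs (253,304)–(451,304), and its lid edge (223,357)–(487,357).

```bash
python3 - <<'E'
from h import *
m=np.load('w7.npy',allow_pickle=True).item()
s=220/733
f=lambda a:[[150+x*s,60+y*.3] for x,y in a]
y=np.radians(17.4);v=np.array([np.sin(y),-np.cos(y),0]);ux=np.array([np.cos(y),np.sin(y),0])
for n,a,z,o in(("outer",[(215,115),(487,116)],.048,.0855),("wellrim",[(246,284),(455,284)],.048,.0335),("lid",[(223,357),(487,357)],.148,.03),("bottom",[(253,304),(451,304)],.068,.03),("tab",[(330,401),(380,401)],.148,.021)):
    P=onz(m,f(a),z);c=P.mean(0)+o*v;print(n,c.round(4),np.linalg.norm(P[1]-P[0]).round(4),"ux",(c@ux).round(4),"v",(c@v).round(4))
E
```

```text
outer [ 0.541  -0.0127  0.048 ] 0.0831 ux 0.5124 v 0.1739
wellrim [ 0.5406 -0.012   0.048 ] 0.0666 ux 0.5122 v 0.1731
lid [ 0.5417 -0.0121  0.148 ] 0.0596 ux 0.5133 v 0.1736
bottom [ 0.541  -0.0119  0.068 ] 0.0596 ux 0.5127 v 0.1731
tab [ 0.5421 -0.0133  0.148 ] 0.0114 ux 0.5133 v 0.1748
```

>>> servo_tool(moves="0 -0.0007 0.006 0 0;0 -0.0007 0.012 0 0;0 -0.0007 0.018 0 0;0 -0.0007 0.024 0 0;0 -0.0007 0.03 0 0;0 -0.0007 0.036 0 0;0 -0.0007 0.042 0 0;0 -0.0007 0.048 0 0;0 -0.0007 0.052 0 0;0 -0.0007 0.054 0 0")

```text
time: 15.07
position: [0.5404, -0.0144, 0.1573]
tool_rot: [0.592, 0.806, -0.0, -0.001]
ft_force: [0.7, -0.3, -5.9]
grip_width: 0.0117
grip_force: 40.0
```

>>> servo_tool(moves="0 0 0 0 0;0 0 0 0 0;0 0 0.001 0 0;0 0 0.002 0 0;0 0 0.003 0 0;0 0 0.003 0 0")

```text
time: 15.57
position: [0.5407, -0.0144, 0.1552]
tool_rot: [0.592, 0.806, -0.0, -0.0]
ft_force: [-0.3, 0.2, -6.5]
grip_width: 0.0114
grip_force: 40.0
```

Still free inside the well, so I'll creep down until the weight comes off.

>>> servo_tool(moves="0 0 0.0007 0 0;0 0 0.0014 0 0;0 0 0.002 0 0;0 0 0.0025 0 0;0 0 0.0025 0 0;0 0 0.0025 0 0")

```text
time: 16.07
position: [0.5411, -0.0143, 0.1547]
tool_rot: [0.592, 0.806, 0.0, 0.001]
ft_force: [-3.2, 2.0, 7.0]
grip_width: 0.0116
grip_force: 40.0
```

>>> servo_tool(moves="0 0 0 0 0.02;0 0 0 0 0.03;0 0 0 0 0.04;0 0 0 0 0.04;0 0 0 0 0.04;0 0 0 0 0.04;0 0 -0.01 0 0.04;0 0 -0.03 0 0.04;0 0 -0.06 0 0.04;0 0 -0.09 0 0.04")

```text
time: 16.9
position: [0.5401, -0.0143, 0.2436]
tool_rot: [0.592, 0.806, -0.0, -0.001]
ft_force: [0.7, -1.2, -0.2]
grip_width: 0.04
grip_force: 0.0
```

>>> servo_tool(moves="-0.02 0 -0.03 0 0.045;-0.05 0 -0.06 0 0.045;-0.08 0 -0.08 0 0.045;-0.08 0 -0.1 0 0.045;-0.08 0 -0.1 0 0.045;-0.08 0 -0.1 0 0.045;-0.08 0 -0.1 0 0.045;-0.08 0 -0.1 0 0.045")

```text
time: 17.57
position: [0.5636, -0.0897, 0.3412]
tool_rot: [0.591, 0.807, -0.0, -0.002]
ft_force: [-0.7, -0.8, 0.7]
grip_width: 0.0452
grip_force: 0.0
```

```bash
python3 - <<'E'
from h import *
m=cams.camera_model('wrist');np.save('w8.npy',m,allow_pickle=True)
im=cams.camera('wrist');s=cams.camera('scene');cv2.imwrite('pics/w8.png',im)
cv2.imwrite('pics/w8c.png',np.hstack([cv2.resize(im[40:240,170:340],(450,529),interpolation=cv2.INTER_CUBIC),cv2.resize(s[130:255,290:345],(233,529)) ,cv2.resize(s[190:235,225:285],(110,529))*0]))
go(.541,-.013,.3,17.4)
E
```

```text
pos [ 0.5639 -0.0898  0.3413] yaw 17.52 -> [0.0801 0.0014 0.0415] spin 0.1
```

View pics/w8c.png

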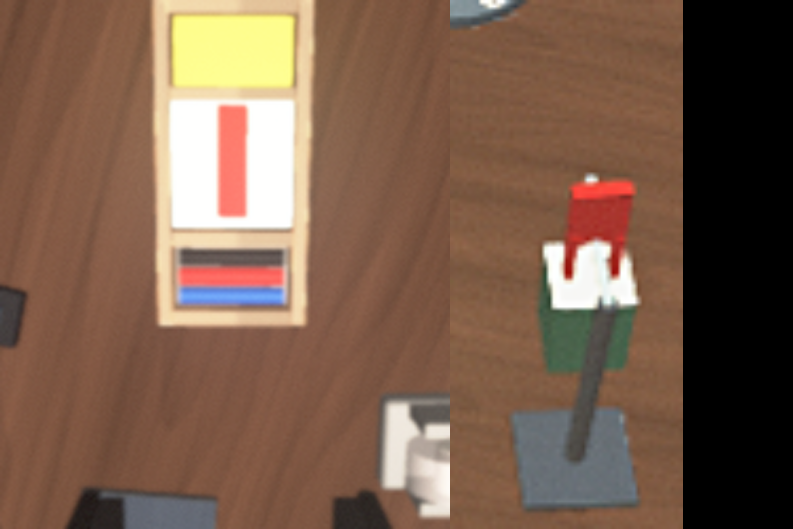

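The full tin sits square in the well, lid at crop (170–295, 100–230), and tin_a hangs on its hook. I'll check the lid height from its apparent width.

```bash
python3 - <<'E'
from h import *
m=np.load('w8.npy',allow_pickle=True).item()
f=lambda a:[[170+x/2.647,40+y/2.645] for x,y in a]
for z in(.088,.1):
    P=onz(m,f([(170,99),(295,99),(295,230),(170,230)]),z);print(z,P.mean(0).round(4),[np.linalg.norm(P[i]-P[i-1]).round(4) for i in range(4)])
P=onz(m,f([(218,160),(248,160)]),.18);print("tab",np.linalg.norm(P[1]-P[0]),P.mean(0))
P=onz(m,f([(218,105),(248,105),(248,217),(218,217)]),.18);print(P.mean(0).round(4),[np.linalg.norm(P[i]-P[i-1]).round(4) for i in range(4)])
E
```

```text
0.088 [ 0.5403 -0.0117  0.088 ] [np.float64(0.062), np.float64(0.0602), np.float64(0.0619), np.float64(0.0627)]
0.1 [ 0.5404 -0.0118  0.1   ] [np.float64(0.0602), np.float64(0.0584), np.float64(0.0602), np.float64(0.0608)]
tab 0.011446712284128063 [ 0.53995998 -0.01069203  0.18      ]
[ 0.5402 -0.0114  0.18  ] [np.float64(0.0411), np.float64(0.0113), np.float64(0.0411), np.float64(0.0117)]
```

Seated, upright and centred.

```bash
python3 -c "
from rig import job
print(job.hand_in())"
```

```text
the job is handed in; nothing more can be done
None
```

I handed the job in: the full canister, tin_b (about 6.5 N), stands upright and centred in the well, and the empty tin_a (about 1.9 N) is back on its hook; hand-in gave no verdict.

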